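Register a plaster dental cast in the jig

ROBOT

A 6-joint arm with a two-finger parallel gripper is mounted at the origin on the work surface. World frame = base frame: x ahead of the robot, y to its left, z up, the work surface at z = 0. Lengths are in mm, angles in rad, forces in N, time in s.
With the tool pointing down it reaches from about 350 to 975 mm from the base axis. Payload 7.1 kg.
Tool frame: the origin (TCP) lies midway between the tips of the shut fingers; the grasp point (between the pads) lies 19 mm behind it; z points along the fingers, y is the line along which they close (so a half turn about z gives the same grasp; the last joint's range is limited). The gripper opens to 88 mm and grips with 3 to 60 N. Pads are 20 mm wide; open, the fingers measure 115 mm over their backs; the gripper's body (75 mm by 178 mm) begins 61 mm behind the grasp point.
Start: joints at [-1.15, 0.423, 1.63, -0, 1.089, -0.019], TCP at [266.114, -565.498, 222.675] pointing down, gripper open.
Joint ranges: [-3, 3], [-0.9, 2.11], [0.09, 2.58], [-1.31, 4.45], [0.11, 2.69], [-2.54, 2.54]. Speed limits (rad/s): [2.39, 2.39, 3.01, 3.14, 3.14, 3.14].

INTERFACE

Orientations are given as a rotation vector (axis times angle).
In Python, from workcell import get_obs, get_image, camera_params, close_job gives the robot as it stands.
- The arm moves only by the shell command python3 -m creep 'ROWS' [OPENING]. ROWS is a JSON object of lists of equal length, an entry for each row: "delta_pos": the shift along the tool's x, y, z in m, a list of three; "twist": the turn, a rotation vector about the tool's x, y, z in degrees, a list of three. A call has 1 to 20 rows; each row shifts and turns the commanded pose from where the row before left it, along the tool's axes as they then stand; what a row does not reach is not made up. A row lasts 1/12 s, in which the tool goes at most 41.7 mm and 7.16 degrees, less where a joint would pass 70% of its speed; a pose out of reach is approached as far as the arm can. A call with a gripper value outside its range is refused whole. OPENING is the opening, from 0 (shut) to 1 (fully open), set as the call begins (- or left out, the last holds). The fingers move at their own pace and stop on an object; the grip force is fixed at half the most. Time passes only in rows, so rows that do not move let the fingers close. It gives the time, the measured TCP pose, the force, the opening and the grip force at its end, in the units of the state.
- get_obs(): the state, without advancing time (a new reading comes with each control period).
- get_image(name): name is "scene" or "top"; returns (picture, depth): 420x560x3 uint8, red, green, blue; 420x560 float32, mm along the optical axis (not along the pixel's ray), 0 where there is no reading.
- camera_params(name): a dict with "camera_matrix" (3x3 intrinsics, pixels), "k1" (the pictures are not rectified: a ray, as slopes to the right and down, at radius r is drawn at 1 + k1 r^2 times it, then the intrinsics apply), "extrinsics" (4x4, takes a point from camera to world coordinates). Camera axes: x right, y down, z forward; pixel columns grow to the right and rows downward; lengths in mm; the calibration is good to about 2 mm. A picture is of the moment at which its call begins. camera_params takes no time and is no camera call.
- close_job(): hands the job in; it is judged then, once.
The state is a dict: "t": time; "qpos": joint angles; "qvel": joint speeds; "joint_torque": joint torques, N m; "ee_pos": TCP position; "orientation": TCP orientation; "ft_force": force on the tool from outside, world axes, zero at the start; "moment": the same for the moment, N m; "width": finger opening in mm; "grasp_force": force on a finger pad.
Only numpy, scipy, OpenCV 4.12 (cv2) and the standard library are available. Lean on these libraries where they do the work, as an engineer would, in place of code of your own. Each camera call takes 0.05 s, during which the arm holds its last target. There are 200 camera calls.

TASK

On the blue registering jig, push the full-arch plaster cast along the board with the fingertips until its far side sits flush against the long rear stop. Then push the sliding metal jaw sideways until the cast is held snugly between the jaw and the side stop, still flush with the rear stop. Do not lift or tip the cast, leave the small partial cast, the jar and the wax knife alone, and finish clear of everything.

Things in the scene. Friction and masses are not known exactly. Their poses are not given: they have to be found in the camera images.
- jig: Fixed blue board, x -135..115, y -182..153 mm, top at z 12 mm in its frame; origin on the underside. x points away from the robot to the long aluminium rear stop (inner face x = 100, y -148..142), y left to the aluminium side stop (inner face y = 130, x -20..112); both rise 26 mm above the board. Cast flush on both stops: its origin at x 70, y 92 mm.
- cast: Full-arch plaster cast, loose, teeth up on the board, 0.17-0.34 kg (slides at 1-3 N): rectangular block 60 (own x) by 76 (own y) by 20 mm high with a whole horseshoe of teeth on top, 35 mm high in all. Origin: centre of its underside. Own x points to its heel (open end of the horseshoe), which faces the rear stop within 0.45 rad at the start.
- jaw (a joint): Travel of the sliding jaw, m, growing along the jig's +y towards the side stop. Starts at 0 to 0.03; 0.184 with the cast tight against the side stop; ends at 0.20. About 2 N of friction, no spring, stays where left. At 0 its inner face is at y = -130 mm in the jig's frame.
- jaw_back (a point): Middle of the flat outer (-y) face of the jaw, the face to push, 16 mm above the board; axes are the jig's. The jaw is an aluminium bar 70 mm long (x 25..95 mm in the jig's frame) and 24 mm thick (y), its top 30 mm above the board.
- quadrant: Bystander: small partial plaster cast, 50 x 32 mm, 33 mm high, with a short row of teeth only, loose on the near right part of the board. Origin: centre of its underside.
- jar: Bystander: small clear jar with a lid, 50 mm across, 70 mm tall, loose on the bench left of the jig. Origin: centre of its underside.
- knife: Bystander: wax knife with a dark wooden handle, 170 mm long, 12 mm high, lying on the bench beyond the rear stop. Origin on its underside where handle meets blade.
Things that resemble listed ones, but are neither listed nor needed, are in the scene too. Leave any black or purple look-alike of the cast alone.

How it is judged (in metres and radians):
On the way, in this order (a step that is already met when the one before it is completed fails the run):
1. the cast is pushed square against the rear stop (within 6 mm and 0.1 rad), jaw not yet closed (x of cast in the frame of jig above 0.064 m and angle between the x axis of cast and the x axis of jig, either way round below 0.1 rad and value of joint jaw below 0.176 m), for 0.2 s.
2. the jaw is pushed up, holding the cast against the side stop (value of joint jaw above 0.179 m and y of cast in the frame of jig above 0.087 m), for 0.2 s.
At the end, for the whole second after the job is handed in: The cast lies flat on the board, flush with the rear stop and the side stop (gap under 4 mm each, square within 0.06 rad), the jaw closed on it (joint above 0.180 m), everything at rest (x of cast in the frame of jig between 0.066 and 0.073 m and y of cast in the frame of jig between 0.088 and 0.095 m and angle between the x axis of cast and the x axis of jig, either way round below 0.06 rad and value of joint jaw above 0.18 m and angle between cast's own z axis and vertical below 0.05 rad and z of cast in the frame of jig below 0.015 m and linear speed of cast below 0.01 m/s); the robot touches nothing.
It fails at once if the cast is lifted (z of cast in the frame of jig above 0.02 m).
It fails at once if the cast is tipped (angle between cast's own z axis and vertical above 0.2 rad).
It fails at once if the partial cast is disturbed (moved over 15 mm) (distance of quadrant from where it was at the start of the episode above 0.015 m).
It fails at once if the jar is disturbed (moved over 15 mm) (distance of jar from where it was at the start of the episode above 0.015 m).
It fails at once if the wax knife is disturbed (moved over 15 mm) (distance of knife from where it was at the start of the episode above 0.015 m).
It also fails if it takes over 46 s, if anything falls off the work surface, if the arm or the gripper's body presses on something with over 40 N, if the wrist force passes 120 N, or if a joint passes its speed limit or range.

## Working session

There is one attempt and no reset: what is moved stays moved. The work goes in short steps, Python scripts to look and compute and a shell command to move; the robot and the scene stay as the last step left them, time stands still between calls to the robot, and variables do not carry over. Pictures are saved under pics/ and viewed, at most 10 in all, crops included, and the job is handed in when it is done.

```bash
mkdir -p pics; cat > h.py <<'E'
import numpy as np,cv2
from workcell import *
def grab(n,tag):
    im,d=get_image(n); cv2.imwrite(f'pics/{tag}.png',im[:,:,::-1]); np.savez(f'pics/{tag}.npz',im=im,d=d); return im,d
def rays(n,uv):
    p=camera_params(n);K=np.array(p['camera_matrix']);T=np.array(p['extrinsics'])
    uv=np.atleast_2d(uv).astype(float)
    q=cv2.undistortPoints(uv[:,None],K,np.array([p['k1'],0,0,0.]))[:,0]
    return T,np.c_[q,np.ones(len(q))]
def onplane(n,uv,z):
    T,r=rays(n,uv);d=r@T[:3,:3].T;o=T[:3,3]
    return o+d*((z-o[2])/d[:,2])[:,None]
def cloud(n,d):
    v,u=np.mgrid[:d.shape[0],:d.shape[1]]
    T,r=rays(n,np.c_[u.ravel(),v.ravel()])
    return ((r*d.ravel()[:,None])@T[:3,:3].T+T[:3,3]).reshape(*d.shape,3)
E
python3 - <<'E'
from h import *
for n in('scene','top'):
    im,d=grab(n,n+'0');p=camera_params(n);print(n,np.round(p['extrinsics'],2).tolist(),p['k1'])
o=get_obs();print(o['t'],o['orientation'],o['width'])
E
```

```text
scene [[-0.85, 0.35, -0.4, 976.4], [0.53, 0.58, -0.62, 596.25], [0.02, -0.74, -0.67, 633.06], [0.0, 0.0, 0.0, 1.0]] -0.0560032539021407
top [[0.0, -0.99, 0.17, 435.18], [-1.0, 0.0, 0.01, 81.58], [-0.01, -0.17, -0.99, 1006.48], [0.0, 0.0, 0.0, 1.0]] -0.012981762112006823
0.1 [-3.06464327e+00 -6.85032539e-01  4.49839973e-04] 87.9443056785254
```

View pics/top0.png

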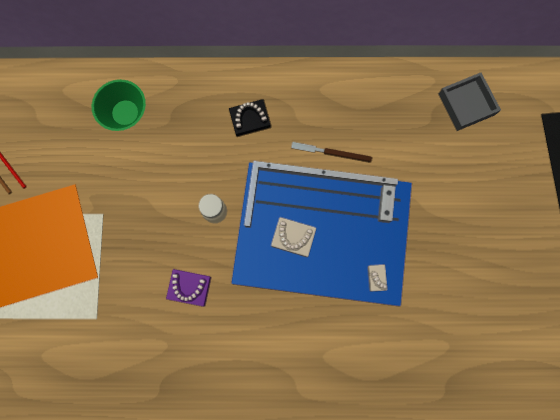

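View pics/scene0.png

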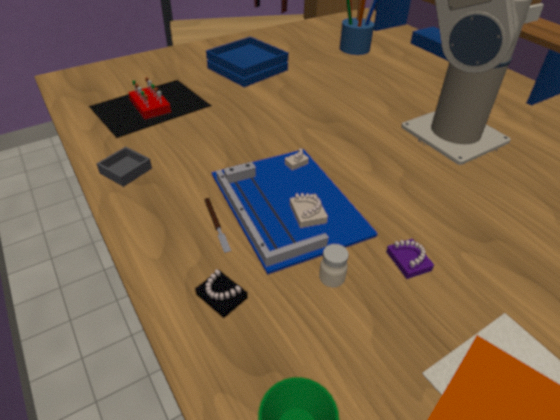

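The top view shows three full-arch casts: plaster-coloured at (294,237) on the blue board, black at (250,118) and purple at (188,287). The plaster one on the board fits the description. The partial cast is at (378,278), the jar at (210,206), the knife at (330,152) and the jaw at (388,203). The scene view agrees: the cast is at (309,209).

```bash
cat > m.py <<'E'
from h import *
def measure(im,d,v=True):
    P=cloud('top',d); hsv=cv2.cvtColor(im,cv2.COLOR_RGB2HSV)
    blue=((hsv[...,0]>100)&(hsv[...,0]<125)&(hsv[...,1]>150)&(hsv[...,2]>60)).astype(np.uint8)
    blue[:, :225]=0; blue[:150]=0; blue[320:]=0; blue[:,420:]=0
    c=max(cv2.findContours(blue,0,1)[0],key=cv2.contourArea)[:,0]
    w=onplane('top',c,12.)[:,:2]
    return P,hsv,blue,c,w
def castpose(P,hsv,J,ang):
    R=np.array([[np.cos(ang),-np.sin(ang)],[np.sin(ang),np.cos(ang)]])
    L=(P[...,:2]-J)@R; z=P[...,2]
    m=((hsv[...,1]<110)&(hsv[...,2]>110)&(z>24)&(z<56)&(L[...,0]>-110)&(L[...,0]<99)&(L[...,1]<129)&(L[...,1]>-95)).astype(np.uint8)
    # rule out quadrant
    n,lab,st,ce=cv2.connectedComponentsWithStats(m)
    i=1+np.argmax(st[1:,4]); k=np.argwhere(lab==i)
    cc=max(cv2.findContours((lab==i).astype(np.uint8),0,1)[0],key=cv2.contourArea)[:,0]
    q=(onplane('top',cc,32.)[:,:2]-J)@R
    r=cv2.minAreaRect(q.astype(np.float32))
    return r,st[i],ce[i],np.median(z[lab==i])
E
python3 - <<'E'
from m import *
f=np.load('pics/top0.npz');im,d=f['im'],f['d']
P,hsv,blue,c,w=measure(im,d)
print('blue z',np.median(P[...,2][blue>0]))
h=cv2.convexHull(w.astype(np.float32))[:,0]
# near edge & right edge & left edge line fits
def pick(u0,u1):
    T=onplane('top',[u0,u1],12.)[:,:2]; t=(T[1]-T[0]);L=np.linalg.norm(t);t/=L;n=np.array([-t[1],t[0]])
    e=w-T[0]; k=(abs(e@n)<6)&(e@t>.08*L)&(e@t<.92*L)
    v=cv2.fitLine(w[k].astype(np.float32),cv2.DIST_HUBER,0,.01,.01)[:,0]; return v,k.sum()
ne=pick((234,285),(401,304)); ri=pick((401,304),(411,183)); le=pick((234,285),(243,225))
for n,e in(('near',ne),('right',ri),('left',le)):print(n,e[0],e[1])
def inter(a,b):
    s=np.linalg.solve(np.c_[a[:2],-b[:2]],b[2:]-a[2:]);return a[2:]+s[0]*a[:2]
nr,nl=inter(ne[0],ri[0]),inter(ne[0],le[0]); print(nr,nl,'width',np.linalg.norm(nl-nr))
y=(nl-nr)/np.linalg.norm(nl-nr); ang=np.arctan2(-y[0],y[1]); x=np.array([y[1],-y[0]])
J=(nr+nl)/2+135*x+14.5*y
print('J',J,'ang',ang)
np.savez('jig.npz',J=J,ang=ang)
R=np.c_[x,y]
print('cast',castpose(P,hsv,J,ang))
L=(P[...,:2]-J)@R;z=P[...,2]
def bb(m,n):
    print(n,m.sum(),np.percentile(L[m],[2,50,98],axis=0).round(1).tolist(),np.percentile(z[m],[2,50,98]).round(1))
bb((z>37)&(z<46)&(L[...,0]>20)&(L[...,0]<97)&(L[...,1]<-60)&(L[...,1]>-165),'jaw')
bb((z>33)&(z<42)&(L[...,0]>90)&(L[...,0]<125)&(abs(L[...,1])<120),'rear')
bb((z>33)&(z<42)&(L[...,1]>120)&(L[...,1]<160)&(L[...,0]>-40)&(L[...,0]<80),'side')
bb((z>25)&(z<50)&(L[...,0]<-20)&(L[...,1]<-60)&(L[...,0]>-130)&(L[...,1]>-180),'quad')
bb((z>60)&(z<80)&(L[...,1]>155)&(L[...,1]<290)&(abs(L[...,0])<100),'jar')
cv2.imwrite('pics/crop0.png',cv2.resize(im[150:315,150:425,::-1],None,fx=2.9,fy=2.9,interpolation=2))
E
```

```text
blue z 10.832857939570488
near [1.2923208e-01 9.9161440e-01 4.4402213e+02 2.0618977e+01] 140
right [ 9.9161422e-01 -1.2923333e-01  5.4444354e+02 -1.5466428e+02] 101
left [ 9.9122620e-01 -1.3217649e-01  5.1785864e+02  1.8137047e+02] 41
[ 423.237   -138.86787] [465.87543 188.30225] width 329.93683
J [580.29803   21.649261] ang -0.12959453
cast (((-31.23493194580078, 41.61891174316406), (75.4063720703125, 59.42766571044922), 81.00399017333984), array([ 271,  217,   45,   40, 1160], dtype=int32), array([293.50431034, 236.47758621]), np.float64(31.88450489890755))
jaw 433 [[23.4, -144.4], [56.9, -132.5], [90.6, -121.0]] [37.5 40.7 44.7]
rear 739 [[97.1, -114.8], [102.9, 2.3], [109.2, 115.6]] [33.6 36.9 40.4]
side 317 [[-21.0, 128.8], [28.2, 134.5], [78.1, 140.6]] [33.3 36.9 40.5]
quad 431 [[-113.3, -146.2], [-89.9, -129.2], [-65.5, -113.0]] [25.8 29.9 45.5]
jar 440 [[-18.1, 185.8], [2.4, 205.7], [22.9, 225.9]] [62.7 68.9 72.8]
```

View pics/crop0.png

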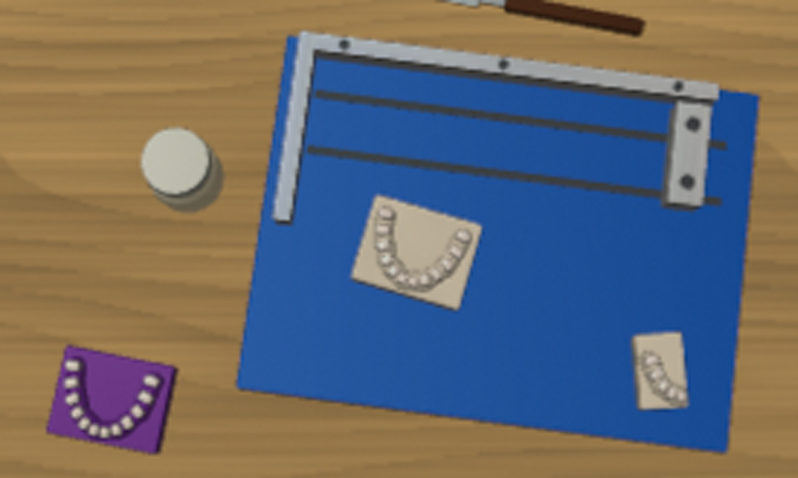

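The crop confirms the plaster cast at top-view (294,237): a full horseshoe on the blue board, heel towards the rear stop. It is at jig ≈ (-30, 42) mm and turned about -9°. The measured sizes agree (75x59 mm, block top z 32). Next I turn the tool to line up with the jig and move behind the cast.

```bash
cat > s.py <<'E'
from h import *
from scipy.spatial.transform import Rotation as Ro
f=np.load('jig.npz');J,a=f['J'],float(f['ang'])
o=get_obs();R=np.array([[np.cos(a),-np.sin(a)],[np.sin(a),np.cos(a)]])
M=Ro.from_rotvec(o['orientation']).as_matrix()
print('t',round(o['t'],2),'local',(np.r_[(o['ee_pos'][:2]-J)@R,o['ee_pos'][2]]).round(1),'yaw err deg',round(np.degrees(np.arctan2(M[1,0],M[0,0])-a),2),'tilt',M[2].round(3),'F(jig)',np.r_[np.array(o['ft_force'])[:2]@R,o['ft_force'][2]].round(1),'w',round(o['width'],1))
E
python3 -m creep '{"delta_pos":[[0,0,0],[0,0,0],[0,0,0],[0,0,0],[0,0,0]],"twist":[[0,0,6.5],[0,0,6.5],[0,0,6.5],[0,0,6.5],[0,0,6.6]]}' 0.4 && python3 -m creep '{"delta_pos":[[0.0073,-0.035,0],[0.0073,-0.035,0],[0.0073,-0.035,0],[0.0073,-0.035,0],[0.0073,-0.035,0],[0.0073,-0.035,0],[0.0073,-0.035,0],[0.0073,-0.035,0],[0.0073,-0.035,0],[0.0073,-0.035,0],[0.0073,-0.035,0],[0.0073,-0.035,0],[0.0073,-0.035,0],[0.0073,-0.035,0],[0.0073,-0.035,0],[0.0073,-0.035,0],[0.0073,-0.035,0],[0.0073,-0.035,0],[0.0073,-0.035,0],[0,0,0]],"twist":[[0,0,0],[0,0,0],[0,0,0],[0,0,0],[0,0,0],[0,0,0],[0,0,0],[0,0,0],[0,0,0],[0,0,0],[0,0,0],[0,0,0],[0,0,0],[0,0,0],[0,0,0],[0,0,0],[0,0,0],[0,0,0],[0,0,0],[0,0,0]]}'; python3 s.py
```

```text
t: 0.52
ee_pos: [266.0, -565.2, 222.2]
orientation: [-3.134, 0.212, 0.001]
ft_force: [-0.1, 0.1, -0.4]
width: 58.0
grasp_force: 0.0
t: 2.18
ee_pos: [491.1, 80.8, 222.8]
orientation: [-3.134, 0.197, -0.003]
ft_force: [0.3, -0.6, 0.7]
width: 35.0
grasp_force: 0.0
t 2.18 local [-96.   47.1 222.8] yaw err deg 0.25 tilt [ 0.001 -0.002 -1.   ] F(jig) [ 0.3 -0.5  0.7] w 35.0
```

```bash
python3 -m creep '{"delta_pos":[[0,0.004,0.035],[0,0,0.035],[0,0,0.035],[0,0,0.035],[0,0,0.03],[0,0,0.02],[0,0,0.015],[0,0,0],[0,0,0]],"twist":[[0,0,0],[0,0,0],[0,0,0],[0,0,0],[0,0,0],[0,0,0],[0,0,0],[0,0,0],[0,0,0]]}' ; python3 s.py
python3 -m creep '{"delta_pos":[[0.006,0,0],[0.006,0,0],[0.005,0,0],[0.005,0,0],[0.005,0,0],[0.005,0,0],[0.005,0,0],[0.005,0,0],[0.005,0,0],[0.005,0,0],[0.005,0,0],[0.005,0,0],[0.005,0,0],[0.005,0,0],[0.005,0,0],[0.005,0,0],[0,0,0]],"twist":[[0,0,0],[0,0,0],[0,0,0],[0,0,0],[0,0,0],[0,0,0],[0,0,0],[0,0,0],[0,0,0],[0,0,0],[0,0,0],[0,0,0],[0,0,0],[0,0,0],[0,0,0],[0,0,0],[0,0,0]]}' ; python3 s.py
python3 -c "
from h import *
im,d=grab('scene','scene1');cv2.imwrite('pics/scene1c.png',cv2.resize(im[80:300,160:440,::-1],None,fx=2.5,fy=2.5))"
```

```text
t: 2.93
ee_pos: [488.0, 71.8, 17.1]
orientation: [3.135, -0.203, -0.004]
ft_force: [-0.1, 0.3, -0.4]
width: 35.2
grasp_force: 0.0
t 2.93 local [-98.   37.8  17.1] yaw err deg 0.01 tilt [-0.002  0.001 -1.   ] F(jig) [-0.1  0.3 -0.4] w 35.2
t: 4.35
ee_pos: [571.9, 61.5, 17.8]
orientation: [-3.135, 0.203, -0.003]
ft_force: [0.2, 0.5, -0.2]
width: 35.0
grasp_force: 0.0
t 4.35 local [-13.5  38.4  17.8] yaw err deg 0.01 tilt [ 0.002 -0.    -1.   ] F(jig) [ 0.2  0.5 -0.2] w 35.0
```

View pics/scene1c.png

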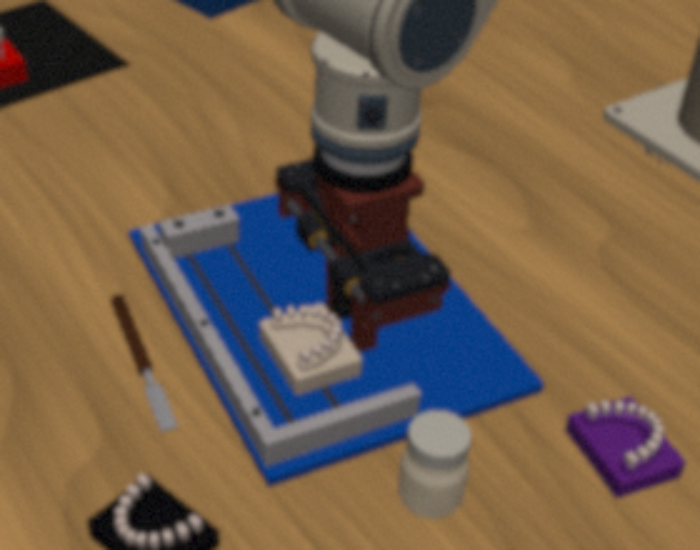

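The scene view shows the cast at crop (310,350) squared onto the two fingertips, flat, with the jar and purple cast untouched. I carry on towards the rear stop.

```bash
python3 -m creep '{"delta_pos":[[0.004,0,0],[0.004,0,0],[0.004,0,0],[0.004,0,0],[0.004,0,0],[0.004,0,0],[0.004,0,0],[0.003,0,0],[0.002,0,0],[0.002,0,0]],"twist":[[0,0,0],[0,0,0],[0,0,0],[0,0,0],[0,0,0],[0,0,0],[0,0,0],[0,0,0],[0,0,0],[0,0,0]]}' ; python3 s.py
python3 - <<'E'
from m import *
im,d=grab('scene','scene2');f=np.load('jig.npz');J,a=f['J'],float(f['ang'])
R=np.array([[np.cos(a),-np.sin(a)],[np.sin(a),np.cos(a)]])
P=cloud('scene',d);L=(P[...,:2]-J)@R;z=P[...,2]
s=im.max(2).astype(int)-im.min(2)
for y in(10,25,40,55,70):
    m=(abs(L[...,1]-y)<6)&(z>27)&(z<37)&(L[...,0]>20)&(L[...,0]<120)
    print(y,np.sort(L[...,0][m])[::3].round(0).tolist())
E
```

```text
t: 5.23
ee_pos: [604.8, 57.0, 17.7]
orientation: [3.135, -0.203, -0.001]
ft_force: [-2.1, 0.3, 1.6]
width: 35.3
grasp_force: 1.1
t 5.23 local [19.8 38.2 17.7] yaw err deg 0.02 tilt [-0.001  0.    -1.   ] F(jig) [-2.1 -0.   1.6] w 35.3
10 [33.0, 35.0, 38.0, 40.0, 45.0, 50.0, 83.0, 88.0, 90.0, 93.0, 93.0, 101.0, 110.0, 112.0]
25 [20.0, 22.0, 27.0, 29.0, 32.0, 59.0, 61.0, 62.0, 65.0, 66.0, 67.0, 70.0, 71.0, 72.0, 75.0, 76.0, 77.0, 78.0, 80.0, 81.0, 82.0, 83.0, 84.0, 86.0, 87.0, 89.0, 91.0, 92.0, 93.0, 94.0, 102.0, 105.0, 109.0, 111.0, 112.0, 112.0]
40 [47.0, 48.0, 49.0, 50.0, 51.0, 53.0, 54.0, 55.0, 56.0, 56.0, 58.0, 60.0, 61.0, 63.0, 64.0, 65.0, 66.0, 67.0, 69.0, 70.0, 73.0, 73.0, 75.0, 76.0, 78.0, 80.0, 83.0, 84.0, 86.0, 87.0, 88.0, 89.0, 90.0, 92.0, 93.0, 103.0, 108.0, 111.0, 112.0, 112.0]
55 [33.0, 35.0, 36.0, 38.0, 39.0, 57.0, 61.0, 65.0, 68.0, 71.0, 73.0, 76.0, 79.0, 80.0, 81.0, 83.0, 85.0, 86.0, 87.0, 88.0, 90.0, 91.0, 93.0, 94.0, 102.0, 107.0, 112.0, 112.0]
70 [20.0, 27.0, 30.0, 32.0, 35.0, 36.0, 37.0, 39.0, 40.0, 42.0, 43.0, 45.0, 45.0, 47.0, 48.0, 49.0, 51.0, 52.0, 54.0, 56.0, 57.0, 59.0, 60.0, 63.0, 66.0, 70.0, 76.0, 85.0, 86.0, 87.0, 89.0, 90.0, 92.0, 93.0, 93.0, 100.0, 104.0, 107.0, 112.0, 112.0]
```

```bash
python3 -m creep '{"delta_pos":[[0.0015,0,0],[0.0015,0,0],[0.001,0,0],[0.001,0,0]],"twist":[[0,0,0],[0,0,0],[0,0,0],[0,0,0]]}' >/dev/null; python3 s.py
python3 -m creep '{"delta_pos":[[0.001,0,0],[0.001,0,0],[0,0,0]],"twist":[[0,0,0],[0,0,0],[0,0,0]]}'>/dev/null ; python3 s.py
python3 -m creep '{"delta_pos":[[0.001,0,0],[0,0,0],[0,0,0]],"twist":[[0,0,0],[0,0,0],[0,0,0]]}'>/dev/null ; python3 s.py
```

```text
t 5.62 local [24.8 38.3 17.7] yaw err deg 0.02 tilt [-0. -0. -1.] F(jig) [-1.6 -1.   1.9] w 35.5
t 5.87 local [26.3 38.3 17.7] yaw err deg 0.02 tilt [-0.001  0.    -1.   ] F(jig) [-3.6 -0.1  3.6] w 34.8
t 6.12 local [26.3 38.3 17.6] yaw err deg 0.03 tilt [-0.003  0.    -1.   ] F(jig) [-6.5  0.3  5. ] w 35.2
```

Wrist force rose to 6.5 N with no further motion, so the cast is against the rear stop. I back off, lift and measure from the top.

```bash
python3 -m creep '{"delta_pos":[[0.001,0,0],[0,0,0],[-0.005,0,0],[-0.01,0,0],[-0.015,0,0],[0,0,-0.035],[0,0,-0.035],[0,0,-0.035],[-0.02,0.041,0],[-0.02,0.041,0],[0,0.041,0],[0,0.041,0],[0,0.041,0],[0,0,0]],"twist":[[0,0,0],[0,0,0],[0,0,0],[0,0,0],[0,0,0],[0,0,0],[0,0,0],[0,0,0],[0,0,0],[0,0,0],[0,0,0],[0,0,0],[0,0,0],[0,0,0]]}' 0.4 >/dev/null; python3 s.py
python3 - <<'E'
from m import *
im,d=grab('top','top3');f=np.load('jig.npz');J,a=f['J'],float(f['ang'])
P,hsv,*_=measure(im,d);print(castpose(P,hsv,J,a))
cv2.imwrite('pics/top3c.png',cv2.resize(im[140:315,150:425,::-1],None,fx=2.5,fy=2.5))
E
```

```text
t 7.28 local [ -37.4 -165.4  123.1] yaw err deg -0.26 tilt [ 0.003  0.002 -1.   ] F(jig) [-0.3 -0.5 -0.1] w 35.1
(((68.6613540649414, 43.97018051147461), (62.358585357666016, 77.9939193725586), 0.027675269171595573), array([ 278,  170,   43,   35, 1117], dtype=int32), array([298.01253357, 186.96508505]), np.float64(31.842620342361784))
```

View pics/top3c.png

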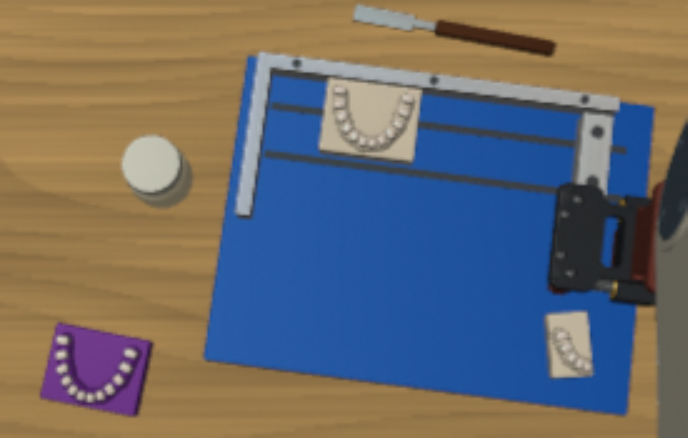

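The top crop shows the cast at (370,120) flush along the rear stop (top edge about (375,82)) and square within 0.03°. The jaw at (595,145) is free and the partial cast at (570,345) is unmoved. Now I go behind the jaw with the fingers shut.

```bash
python3 -m creep '{"delta_pos":[[0,0.012,0],[0,0.012,0],[0.024,0,0],[0.024,0,0],[0.024,0,0],[0.022,0,0],[0,0,0],[0,0,0]],"twist":[[0,0,0],[0,0,0],[0,0,0],[0,0,0],[0,0,0],[0,0,0],[0,0,0],[0,0,0]]}' 0 >/dev/null; python3 s.py
python3 -m creep '{"delta_pos":[[0,0,0.025],[0,0,0.025],[0,0,0.025],[0,0,0.02],[0,0,0],[0,0,0]],"twist":[[0,0,0],[0,0,0],[0,0,0],[0,0,0],[0,0,0],[0,0,0]]}' >/dev/null; python3 s.py
```

```text
t 8.0 local [  56.7 -182.9  122.2] yaw err deg 0.13 tilt [-0.  0. -1.] F(jig) [-0.5  0.4  0.1] w 0.6
t 8.5 local [  54.4 -183.2   26.8] yaw err deg 0.06 tilt [-0.003 -0.001 -1.   ] F(jig) [ 0.5 -0.4 -0.3] w 0.3
```

```bash
python3 -m creep '{"delta_pos":[[0,-0.006,0],[0,-0.006,0],[0,-0.006,0],[0,-0.005,0],[0,-0.005,0],[0,-0.006,0],[0,-0.006,0],[0,-0.006,0],[0,-0.006,0],[0,-0.006,0],[0,-0.006,0],[0,-0.006,0],[0,-0.006,0],[0,-0.006,0],[0,-0.006,0],[0,-0.006,0],[0,-0.006,0],[0,-0.006,0],[0,-0.006,0],[0,-0.004,0]],"twist":[[0,0,0],[0,0,0],[0,0,0],[0,0,0],[0,0,0],[0,0,0],[0,0,0],[0,0,0],[0,0,0],[0,0,0],[0,0,0],[0,0,0],[0,0,0],[0,0,0],[0,0,0],[0,0,0],[0,0,0],[0,0,0],[0,0,0],[0,0,0]]}' >/dev/null; python3 s.py
python3 -m creep '{"delta_pos":[[0,-0.004,0],[0,-0.004,0],[0,-0.004,0],[0,-0.004,0],[0,-0.004,0],[0,-0.003,0],[0,-0.003,0],[0,-0.003,0],[0,-0.003,0],[0,-0.003,0],[0,-0.003,0],[0,-0.003,0],[0,-0.003,0],[0,-0.003,0],[0,-0.003,0],[0,-0.003,0],[0,-0.003,0],[0,-0.003,0]],"twist":[[0,0,0],[0,0,0],[0,0,0],[0,0,0],[0,0,0],[0,0,0],[0,0,0],[0,0,0],[0,0,0],[0,0,0],[0,0,0],[0,0,0],[0,0,0],[0,0,0],[0,0,0],[0,0,0],[0,0,0],[0,0,0]]}' >/dev/null; python3 s.py
python3 -c "
from m import *
im,d=grab('top','top4');cv2.imwrite('pics/top4c.png',cv2.resize(im[140:315,150:425,::-1],None,fx=2.5,fy=2.5))"
```

```text
t 10.17 local [ 56.2 -66.8  27.6] yaw err deg 0.04 tilt [-0. -0. -1.] F(jig) [ 2.6 -2.   1.2] w 0.7
t 11.67 local [56.2 -8.4 27.6] yaw err deg 0.02 tilt [-0.  0. -1.] F(jig) [ 0.7 -4.3 -0.4] w 0.3
```

View pics/top4c.png

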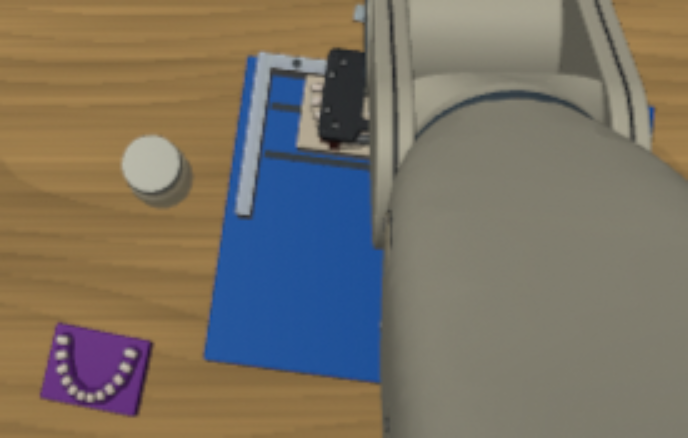

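The cast at crop (335,110) is being carried left along the rear stop. Its left edge is at x≈298 and the side stop at ≈268, which leaves about 22 mm to go.

```bash
python3 -m creep '{"delta_pos":[[0,-0.003,0],[0,-0.003,0],[0,-0.002,0],[0,-0.002,0],[0,-0.002,0],[0,-0.002,0],[0,-0.002,0],[0,-0.001,0],[0,-0.001,0]],"twist":[[0,0,0],[0,0,0],[0,0,0],[0,0,0],[0,0,0],[0,0,0],[0,0,0],[0,0,0],[0,0,0]]}' >/dev/null; python3 s.py
python3 -m creep '{"delta_pos":[[0,-0.001,0],[0,-0.001,0],[0,-0.001,0]],"twist":[[0,0,0],[0,0,0],[0,0,0]]}' >/dev/null; python3 s.py
python3 -m creep '{"delta_pos":[[0,-0.001,0],[0,-0.001,0]],"twist":[[0,0,0],[0,0,0]]}' >/dev/null; python3 s.py
```

```text
t 12.47 local [56.2  9.6 27.7] yaw err deg 0.03 tilt [-0.  0. -1.] F(jig) [ 1.3 -4.6  0.4] w 0.4
t 12.72 local [56.2 12.5 27.6] yaw err deg 0.02 tilt [-0. -0. -1.] F(jig) [ 1.6 -3.2  0.2] w 0.6
t 12.88 local [56.2 14.5 27.6] yaw err deg 0.02 tilt [-0.  0. -1.] F(jig) [ 1.1 -2.5 -0.7] w 0.0
```

```bash
for i in 1; do python3 -m creep '{"delta_pos":[[0,-0.001,0],[0,-0.001,0]],"twist":[[0,0,0],[0,0,0]]}' >/dev/null; python3 s.py
python3 -m creep '{"delta_pos":[[0,-0.001,0],[0,-0.001,0],[0,0,0]],"twist":[[0,0,0],[0,0,0],[0,0,0]]}' >/dev/null; python3 s.py; done
```

```text
t 13.05 local [56.2 16.5 27.6] yaw err deg 0.02 tilt [-0.  0. -1.] F(jig) [ 1.  -3.7 -0.9] w 0.3
t 13.3 local [56.2 18.6 27.7] yaw err deg 0.03 tilt [-0. -0. -1.] F(jig) [ 1.5 -2.9 -1.1] w 0.4
```

```bash
python3 -m creep '{"delta_pos":[[0,-0.001,0],[0,-0.001,0],[0,0,0]],"twist":[[0,0,0],[0,0,0],[0,0,0]]}' >/dev/null; python3 s.py
python3 -m creep '{"delta_pos":[[0,-0.001,0],[0,0,0]],"twist":[[0,0,0],[0,0,0]]}' >/dev/null; python3 s.py
python3 - <<'E'
from m import *
im,d=grab('scene','scene5');f=np.load('jig.npz');J,a=f['J'],float(f['ang'])
R=np.array([[np.cos(a),-np.sin(a)],[np.sin(a),np.cos(a)]])
P=cloud('scene',d);L=(P[...,:2]-J)@R;z=P[...,2]
for x in(45,60,75,90):
    m=(abs(L[...,0]-x)<6)&(z>27)&(z<37)&(L[...,1]>30)&(L[...,1]<150)
    print(x,np.sort(L[...,1][m])[::3].round(0).tolist())
cv2.imwrite('pics/scene5c.png',cv2.resize(im[150:300,200:390,::-1],None,fx=3.6,fy=3.6))
E
```

```text
t 13.55 local [56.2 19.7 27.7] yaw err deg 0.05 tilt [-0.     0.001 -1.   ] F(jig) [ 1.6 -7.9  0.3] w 0.6
t 13.72 local [56.2 19.7 27.7] yaw err deg 0.05 tilt [-0.     0.002 -1.   ] F(jig) [  1.7 -12.3   0.8] w 0.5
45 [50.0, 52.0, 53.0, 53.0, 54.0, 56.0, 57.0, 61.0, 62.0, 98.0, 101.0, 105.0, 105.0, 108.0, 109.0, 109.0, 111.0, 112.0, 114.0, 116.0, 117.0, 118.0, 119.0, 121.0, 123.0, 129.0, 130.0, 132.0, 136.0, 139.0, 139.0, 140.0, 140.0, 141.0, 141.0]
60 [51.0, 52.0, 53.0, 54.0, 59.0, 76.0, 77.0, 79.0, 80.0, 81.0, 81.0, 83.0, 84.0, 85.0, 86.0, 87.0, 88.0, 89.0, 91.0, 92.0, 93.0, 95.0, 98.0, 113.0, 114.0, 116.0, 116.0, 118.0, 118.0, 120.0, 121.0, 123.0, 127.0, 132.0, 135.0, 138.0, 139.0, 140.0, 140.0, 140.0, 141.0, 141.0, 141.0]
75 [51.0, 52.0, 67.0, 71.0, 71.0, 72.0, 73.0, 74.0, 74.0, 76.0, 77.0, 79.0, 81.0, 81.0, 82.0, 84.0, 85.0, 86.0, 88.0, 89.0, 90.0, 92.0, 93.0, 94.0, 95.0, 97.0, 98.0, 100.0, 102.0, 118.0, 120.0, 121.0, 122.0, 123.0, 124.0, 130.0, 133.0, 138.0, 139.0, 140.0, 140.0, 141.0, 141.0, 141.0, 142.0]
90 [32.0, 36.0, 42.0, 43.0, 48.0, 51.0, 52.0, 53.0, 53.0, 55.0, 57.0, 62.0, 65.0, 67.0, 68.0, 69.0, 69.0, 70.0, 71.0, 73.0, 74.0, 75.0, 78.0, 79.0, 80.0, 82.0, 83.0, 84.0, 86.0, 87.0, 88.0, 90.0, 91.0, 92.0, 93.0, 94.0, 96.0, 99.0, 99.0, 100.0, 103.0, 104.0, 106.0, 106.0, 108.0, 110.0, 112.0, 116.0, 118.0, 119.0, 120.0, 121.0, 122.0, 123.0, 124.0, 132.0, 135.0, 136.0, 139.0, 139.0, 140.0, 140.0, 140.0, 141.0, 141.0, 142.0]
```

View pics/scene5c.png

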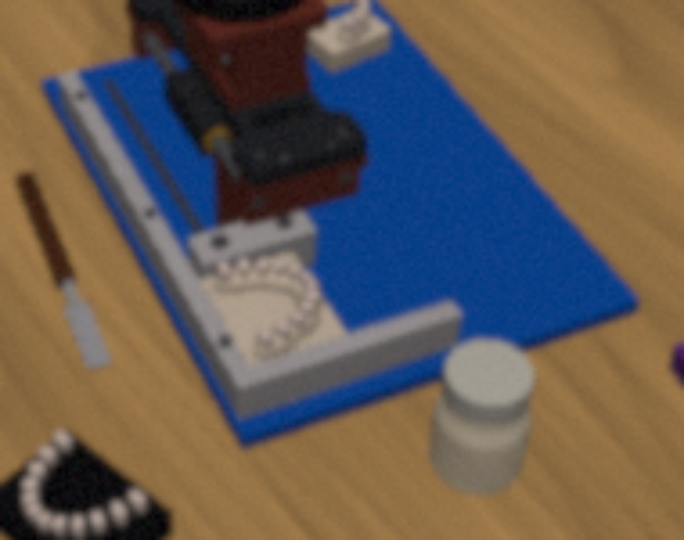

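The scene crop shows the cast at (270,310) held between the jaw (255,240) and the side stop (350,345). The force rose to 12 N with no motion, so it is closed. I add one small press, then back away and lift.

```bash
python3 -m creep '{"delta_pos":[[0,-0.0005,0],[0,0,0],[0,0,0],[0,0.004,0],[0,0.008,0],[0,0.02,0],[0,0.02,0],[0,0,-0.02],[0,0,-0.03],[0,0,-0.035],[0,0,-0.035],[-0.01,0.04,0],[-0.01,0.04,0],[-0.01,0.04,0],[-0.01,0.04,0],[-0.01,0.04,0],[0,0.04,0],[0,0.04,0],[0,0,0],[0,0,0]],"twist":[[0,0,0],[0,0,0],[0,0,0],[0,0,0],[0,0,0],[0,0,0],[0,0,0],[0,0,0],[0,0,0],[0,0,0],[0,0,0],[0,0,0],[0,0,0],[0,0,0],[0,0,0],[0,0,0],[0,0,0],[0,0,0],[0,0,0],[0,0,0]]}' >/dev/null; python3 s.py
python3 - <<'E'
from m import *
im,d=grab('top','top6');f=np.load('jig.npz');J,a=f['J'],float(f['ang'])
P,hsv,*_=measure(im,d)
R=np.array([[np.cos(a),-np.sin(a)],[np.sin(a),np.cos(a)]]);L=(P[...,:2]-J)@R;z=P[...,2]
m=(z>37)&(z<46)&(L[...,0]>20)&(L[...,0]<93)&(L[...,1]<53)&(L[...,1]>10)
print('jaw',np.percentile(L[m],[2,50,98],axis=0).round(1).tolist())
m=(z>28)&(z<36)&(L[...,0]>20)&(L[...,0]<97)&(L[...,1]<128)&(L[...,1]>54)&(hsv[...,2]>90)&(hsv[...,1]<110)
q=L[m];print('cast',np.percentile(q,[1,50,99],axis=0).round(1).tolist())
# near edge angle of the cast block
e=[(y,np.percentile(q[abs(q[:,1]-y)<3,0],2)) for y in range(60,122,6)];print(np.round(e,1).tolist(),'slope',np.polyfit(*np.array(e).T,1)[0].round(3))
cv2.imwrite('pics/top6c.png',cv2.resize(im[140:300,200:420,::-1],None,fx=3.6,fy=3.6))
E
```

```text
t 15.43 local [   6.  -311.9  147.7] yaw err deg -0.19 tilt [ 0.    -0.001 -1.   ] F(jig) [-0.2 -0.2  0.2] w 0.6
jaw [[23.3, 29.5], [56.9, 40.9], [90.5, 52.3]]
cast [[38.1, 54.5], [68.6, 90.7], [96.5, 127.4]]
[[60.0, 38.1], [66.0, 39.2], [72.0, 38.1], [78.0, 39.6], [84.0, 39.3], [90.0, 38.7], [96.0, 39.0], [102.0, 38.4], [108.0, 39.1], [114.0, 39.0], [120.0, 38.2]] slope 0.001
```

View pics/top6c.png

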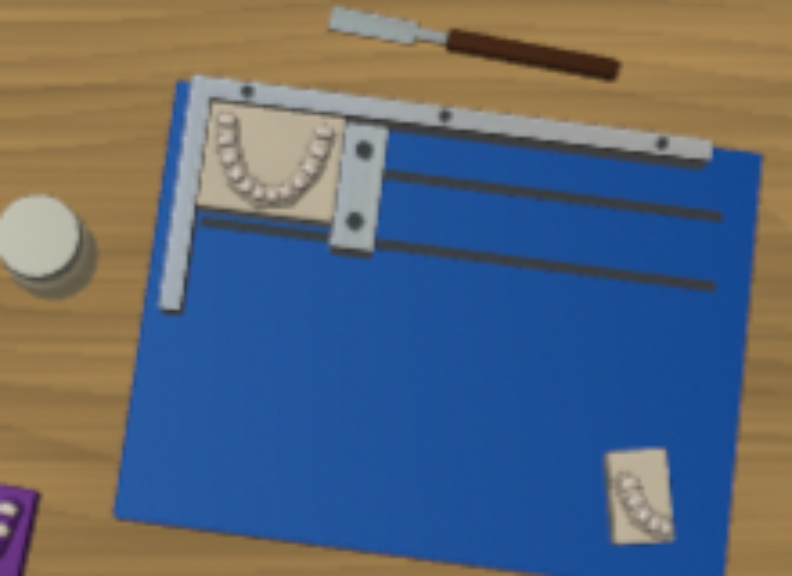

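The top crop shows the cast at (270,160) flush in the corner of both stops, square (slope 0.001), with the jaw at (360,185) closed on it. The jar, knife and partial cast are undisturbed and the arm is clear.

```bash
python3 -c "
from workcell import close_job; print(close_job())"
```

```text
the job is handed in; nothing more can be done
None
```

The job is handed in at about 15 s of the 46 s allowed: the last top picture shows the cast square and flush against the rear and side stops, held by the closed jaw, with the bystanders where they were and the arm clear; no verdict was returned.

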